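# Seat the V-block in the drilling fixture and lock its cam lever

## Task

Set up the drilling fixture for a shaft: stand the larger of the two V-blocks fully down in the fixture's nest, vee facing up and groove running from the cam to the stop posts, then swing the cam lever fully shut so that it locks the block. The block lies on its side and must be turned onto its base first, and the lever may need swinging open before the block can go in. Leave the smaller V-block and the flat steel bar where they lie.

Things in the scene. Friction and masses are not known exactly. Their poses are not given: they have to be found in the camera images.
- drill_fixture: Base plate of the drilling fixture, dark steel, 150 x 124 x 12 mm, bolted to the bench; it carries the nest, the stop posts and the cam lever. Origin at its underside, on the bench; x points from the cam across the nest to the stop posts, roughly away from the robot, z up. The plate reaches from x = -80 to +70 mm
- nest (a point): Centre of the nest floor (the plate's top, 12 mm above the bench): where the middle of the block's underside rests once the cam has pushed it home. Same axes as the fixture. Rails 12 mm high, 14 mm thick, 56 mm long stand at y = +31 and -31 mm (inner faces, top edges bevelled by 4 mm), leaving 2 mm of play for the 60 mm wide block
- stop_posts (a point): Midpoint between the two steel stop posts at the nest's far end, on the nest floor, in the plane of their stop faces (25 mm from the nest point along x). Each post is 31 mm high, 17 mm wide, 14 mm thick, centred 22.5 mm to either side, its top edge bevelled by 4 mm; a bridge 12 mm high joins them. No room for fingers between posts and block
- cam_lever (a joint): Angle of the cam lever on its upright pivot (rad). 0: fully shut against its stop, lever pointing to the nest's -y. It grows as the lever opens, clockwise from above; 1.57: pointing to the nest's -x; limit 1.9. Stays where left; about 1.5 N at the grip moves it, more in the last 0.3 rad, where the cam squeezes the block
- lever_pivot (a point): On the lever's upright pivot axis, level with the grip point and 80 mm from it, 44.5 mm from the nest point along -x. Round it turns the cam disc, 32 mm across, off centre, top 11 mm above the nest floor. From disc to stop posts: 49.6 mm when shut, 52.8 mm at 1.2 rad, 54 mm at 1.6 rad
- lever_grip (a point): The upright black grip at the end of the cam lever, a round taper 15 to 19 mm across, from 28 to 65 mm above the bench; the point is on its axis, 48 mm above the bench. The lever rod (9 mm thick, top 23 mm above the bench) runs from here to the pivot
- vblock_large_center (a point): Centre of the larger V-block: plain steel, 50 (x, along the groove) x 60 (y) x 40 mm (z), 0.4 to 0.7 kg. The vee, 33 mm wide, 15 mm deep, is in the +z face; end faces are whole up to 5 mm above the centre; sides (y = +-30 mm) and base are plain. Starts lying on its -y side, 60 mm tall, +y up, vee facing back towards the robot and to the left. Same when turned half round about z
- vblock_small_center (a point): Centre of the smaller V-block, of the same make but 42 x 51 x 34 mm (same axes); it also starts lying on its -y side, and the two may have changed places. Not wanted: leave it where it lies
- parallel_bar: Ground steel bar 26 x 130 x 20 mm that lies on the bench on the robot's side of the V-blocks; its origin is the middle of its underside, its length along its y. To be left where it lies
Not all that is in view belongs to the job. What is shaped like the part that bears vblock_large_center but green is not meant.

How it is judged:
By the outcome, as a careful person would: the job done as asked, in the order asked, and still so for the second after the job is handed in, with the robot touching nothing.
It also fails if it takes over 72 s, if anything falls off the work surface, if the arm or the gripper's body presses on something with over 40 N, if the wrist force passes 120 N, or if a joint passes its speed limit or range.

## Robot

A 6-joint arm with a two-finger parallel gripper is mounted at the origin on a cart in front of the work surface, level with it; the furniture and walls round the work are solid. World frame = base frame: x ahead of the robot, y to its left, z up, the work surface at z = 0. Lengths are in mm, angles in rad, forces in N, time in s.
With the tool pointing down it reaches from about 350 to 875 mm from the base axis. Payload 4.2 kg.
Tool frame: the origin (TCP) lies between the finger pads; the fingertips stand 14 mm ahead of it and the grasp point (between the pads) lies 5 mm behind it; z points along the fingers, y is the line along which they close (so a half turn about z gives the same grasp; the last joint's range is limited). The gripper opens to 85 mm and grips with 20 to 120 N. Pads are 22 mm wide; open, the fingers measure 114 mm over their backs; the gripper's body (76 mm by 85 mm) begins 54 mm behind the grasp point. The pads swing forward as they close: fully open they stand 13 mm farther back than shut.
Start: joints at [-1.072, 0.385, 0.008, 0, -1.194, -0.259], TCP at [148.46, -607.091, 245.312] pointing down, gripper open.
Joint ranges: [-3.14, 3.14], [-1.21, 2.06], [-1.07, 1.41], [-3.16, 2.05], [-2.99, -0.16], [-3.1, 3.1]. Speed limits (rad/s): [2.79, 2.79, 3.14, 3.14, 3.14, 3.14].

## Interface

Orientations are given as a rotation vector (axis times angle).
In Python, from station import manip gives the robot as it stands.
- The arm moves only by the shell command python3 -m creep 'ROWS' [OPENING] [FORCE]. ROWS is JSON, a list of rows, each a list of 2 entries, a list of its own where there are three numbers: the shift along the tool's x, y, z in cm, then the turn, a rotation vector about the tool's x, y, z in rad. In form: [[[dx, dy, dz], [rx, ry, rz]], ...]. A call has 1 to 12 rows; each row shifts and turns the commanded pose from where the row before left it, along the tool's axes as they then stand; what a row does not reach is not made up. A row lasts 1/8 s, in which the tool goes at most 62.5 mm and 10.7 degrees, less where a joint would pass 70% of its speed; a pose out of reach is approached as far as the arm can. A call with a gripper value outside its range is refused whole. OPENING is the finger opening in cm, from 0 to 8.54, set as the call begins (- or left out, the last holds). The fingers move at their own pace and stop on an object; FORCE is the grip in N (left out, the last holds). Time passes only in rows, so rows that do not move let the fingers close. It gives the time, the measured TCP pose, the force, the opening and the grip force at its end, in the units of the state.
- manip.sense(): the state, without advancing time (a new reading comes with each control period).
- manip.get_image(name): name is "scene" or "top"; returns (picture, depth): 384x512x3 uint8, red, green, blue; 384x512 float32, mm along the optical axis (not along the pixel's ray), 0 where there is no reading.
- manip.camera_params(name): a dict with "camera_matrix" (3x3 intrinsics, pixels), "eye" and "attitude" of the camera in the world. Camera axes: x right, y up, looking along -z (the intrinsics and any distortion apply to the point x, -y, -z); pixel columns grow to the right and rows downward; lengths in mm; the calibration is good to about 2 mm. A picture is of the moment at which its call begins. camera_params takes no time and is no camera call.
- manip.hand_in(): hands the job in; it is judged then, once.
The state is a dict: "clock": time; "joint_pos": joint angles; "qvel": joint speeds; "joint_torque": joint torques, N m; "ee_pos": TCP position; "tool_rot": TCP orientation; "ft_force": force on the tool from outside, world axes, zero at the start; "torque": the same for the moment, N m; "opening": finger opening in mm; "grip_force": force on a finger pad.
Only numpy, scipy, OpenCV 4.12 (cv2) and the standard library are available. Lean on these libraries where they do the work, as an engineer would, in place of code of your own. Each camera call takes 0.05 s, during which the arm holds its last target. There are 200 camera calls.

## Working session

There is one attempt and no reset: what is moved stays moved. The work goes in short steps, Python scripts to look and compute and a shell command to move; the robot and the scene stay as the last step left them, time stands still between calls to the robot, and variables do not carry over. Pictures are saved under pics/ and viewed, at most 10 in all, crops included, and the job is handed in when it is done.

```bash
ls; mkdir -p pics; cat > h.py <<'E'
import numpy as np, cv2
from station import manip
from scipy.spatial.transform import Rotation as R
def cam(n):
    p=manip.camera_params(n); K=np.array(p["camera_matrix"]); e=np.array(p["eye"],float); a=np.array(p["attitude"],float)
    A=a if a.shape==(3,3) else R.from_rotvec(a).as_matrix()
    return K,e,A,p
def cloud(n,d):
    K,e,A,_=cam(n); v,u=np.mgrid[:d.shape[0],:d.shape[1]]
    P=np.stack([(u-K[0,2])/K[0,0]*d,-(v-K[1,2])/K[1,1]*d,-d],-1)
    return P@A.T+e
def plane(n,uv,z):
    K,e,A,_=cam(n); uv=np.atleast_2d(np.array(uv,float))
    r=np.c_[(uv[:,0]-K[0,2])/K[0,0],-(uv[:,1]-K[1,2])/K[1,1],-np.ones(len(uv))]@A.T
    return e+r*((z-e[2])/r[:,2:3])
def snap(n,f=None):
    im,d=manip.get_image(n)
    if f: cv2.imwrite(f,im[:,:,::-1])
    return im,d
E
python3 - <<'E'
from h import *
for n in("scene","top"):
    im,d=snap(n,f"pics/{n}0.png"); np.save(f"{n}0.npy",d); print(cam(n)[3])
print(manip.sense())
E
```

```text
pics
{'camera_matrix': array([[401.50897808,   0.        , 254.98781194],
       [  0.        , 401.50897808, 197.02390495],
       [  0.        ,   0.        ,   1.        ]]), 'eye': array([195.83786877, 207.16136359, 690.96907863]), 'attitude': array([ 0.27673493, -0.92064682, -2.40000502])}
{'camera_matrix': array([[352.48836099,   0.        , 253.98860728],
       [  0.        , 352.48836099, 192.44959712],
       [  0.        ,   0.        ,   1.        ]]), 'eye': array([ 340.51677241, -274.82720002,  904.38471815]), 'attitude': array([ 0.15337455, -0.16852832, -1.6358916 ])}
{'clock': 0.1, 'joint_pos': array([-1.07239644e+00,  3.85474895e-01,  6.77214114e-03, -4.31346043e-04,
       -1.19399645e+00, -2.58605697e-01]), 'qvel': array([-0.00072879, -0.00244739,  0.00274489,  0.00157154,  0.00063074,
        0.00015715]), 'joint_torque': array([-2.44086395e-04, -3.93319774e+01,  1.88929528e+01,  4.19795126e+00,
       -2.59818175e-03,  1.97269145e-06]), 'ee_pos': array([ 148.34485915, -606.6362703 ,  244.33813915]), 'tool_rot': array([ 3.75478230e-01, -3.11873921e+00, -3.00987633e-03]), 'ft_force': array([ 0.84236557, -0.0863013 , -0.04412606]), 'torque': array([ 0.00741825, -0.0449627 , -0.01360199]), 'grip_force': 0.0, 'opening': 85.27456348989712}
```

View pics/scene0.png

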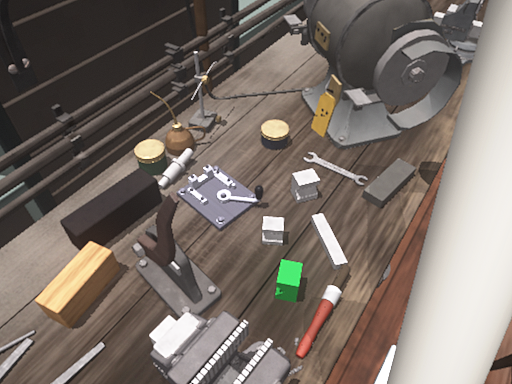

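View pics/top0.png

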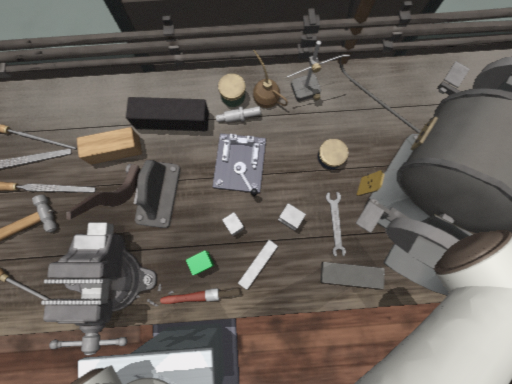

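Scene and top both show the fixture (top 240,163) with the black grip at top (254,191). The candidates are block A at top (233,224) / scene (273,230), block B at top (292,217) / scene (305,184), and the green decoy at top (200,263). B looks larger; next I measure it and confirm in a crop.

```bash
python3 - <<'E'
from h import *
out=[]
for n,rois in (("top",{"A":(218,207,250,242),"B":(272,198,312,236),"fix":(205,125,275,205),"bar":(232,235,282,295)}),("scene",{"A":(255,210,292,250),"B":(285,162,325,208)})):
    im=cv2.imread(f"pics/{n}0.png"); d=np.load(f"{n}0.npy"); P=cloud(n,d)
    for k,(a,b,c,e) in rois.items():
        p=P[b:e,a:c].reshape(-1,3); col=im[b:e,a:c].reshape(-1,3)
        if k in"AB":
            z=p[:,2]; h=np.percentile(z,97); m=z>h-8
            (cx,cy),(w,l),an=cv2.minAreaRect(p[m][:,:2].astype(np.float32))
            print(n,k,"topz",h,"rect",cx,cy,w,l,an,m.sum())
            m=z>20;(cx,cy),(w,l),an=cv2.minAreaRect(p[m][:,:2].astype(np.float32)); print("  all",cx,cy,w,l,an)
        elif k=="bar":
            m=(p[:,2]>12)&(p[:,2]<30); print(k,cv2.minAreaRect(p[m][:,:2].astype(np.float32)))
        else:
            m=(p[:,2]>6)&(p[:,2]<70); print(k,cv2.minAreaRect(p[m][:,:2].astype(np.float32)))
            m=(p[:,2]>52)&(p[:,2]<75); print("tall",p[m].mean(0) if m.any() else 0,m.sum())
            m=(p[:,2]>36)&(p[:,2]<50); print("posts",p[m][:, :].round()[:40:2])
    if n=="top":
        out.append(cv2.resize(im[120:250,205:320],None,fx=4,fy=4,interpolation=cv2.INTER_CUBIC))
    else: out2=cv2.resize(im[150:260,170:330],None,fx=5,fy=5,interpolation=cv2.INTER_CUBIC)
cv2.imwrite("pics/c_top.png",out[0]); cv2.imwrite("pics/c_scene.png",out2)
E
```

```text
top A topz 51.73227139562733 rect 405.24652099609375 -253.03030395507812 133.97117614746094 33.5708122253418 29.873943328857422 250
  all 405.24652099609375 -253.03030395507812 133.97117614746094 33.5708122253418 29.873943328857422
top B topz 60.87754719538852 rect 400.0200500488281 -336.8789367675781 49.6552734375 169.794921875 52.86403274536133 348
  all 400.0200500488281 -336.8789367675781 49.6552734375 169.794921875 52.86403274536133
fix ((612.6427001953125, -236.05140686035156), (180.59927368164062, 166.66404724121094), 72.12217712402344)
tall [ 516.92819944 -287.26736265   61.05001255] 44
posts [[ 707. -175.   37.]
 [ 675. -241.   44.]
 [ 674. -247.   46.]
 [ 672. -241.   45.]
 [ 671. -246.   45.]
 [ 672. -251.   42.]
 [ 670. -238.   42.]
 [ 668. -244.   46.]
 [ 670. -249.   42.]
 [ 667. -282.   42.]
 [ 665. -287.   46.]
 [ 666. -292.   43.]
 [ 667. -236.   44.]
 [ 669. -241.   38.]
 [ 668. -246.   41.]
 [ 667. -251.   41.]
 [ 662. -284.   47.]
 [ 663. -290.   45.]
 [ 663. -295.   43.]
 [ 666. -235.   39.]]
bar ((331.96649169921875, -275.64105224609375), (28.10944938659668, 157.5142364501953), 48.54054641723633)
scene A topz 52.25549628945097 rect 334.64056396484375 -15.087112426757812 42.19746017456055 522.361572265625 27.367910385131836 326
  all 330.408203125 -17.200714111328125 42.3129997253418 522.7608642578125 28.478517532348633
scene B topz 60.898784421298586 rect 316.58135986328125 -102.90936279296875 60.20933532714844 662.771484375 26.467023849487305 354
  all 316.6123962402344 -102.91171264648438 61.2825927734375 662.7003173828125 26.564437866210938
```

View pics/c_top.png

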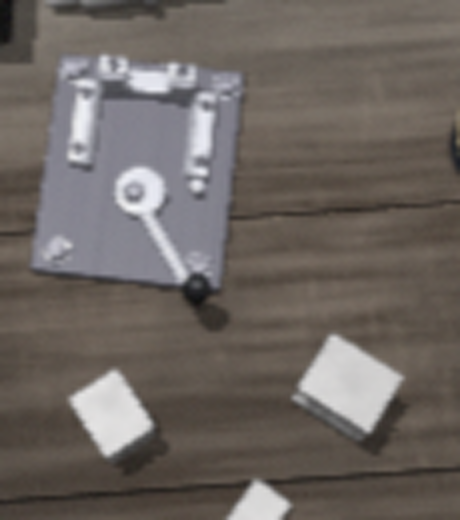

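View pics/c_scene.png

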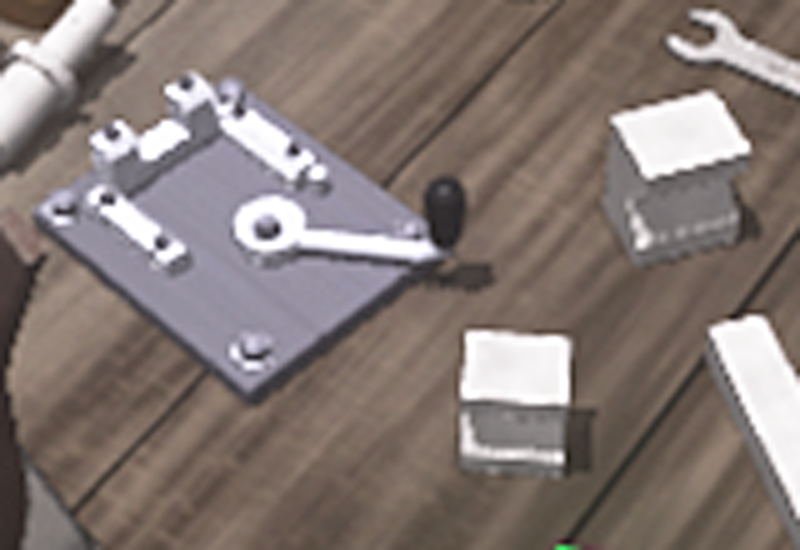

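Crop confirms: B (top 292,217; scene 305,184) is 61 mm tall with a plain steel look, its vee facing back-left towards the robot; A is 52 mm tall, so B is the larger. Now refining the fixture and B.

```bash
cat > m.py <<'E'
from h import *
def rect(n,mask,z):
    c=max(cv2.findContours(mask.astype(np.uint8),0,1)[0],key=cv2.contourArea)
    p=plane(n,c[:,0,:],z)[:,:2]; return cv2.minAreaRect(p.astype(np.float32))
def box(shape,r):
    m=np.zeros(shape,bool); a,b,c,e=r; m[b:e,a:c]=1; return m
E
python3 - <<'E'
from m import *
for n,rf,rb,rg in(("top",(205,125,275,205),(272,198,312,236),(240,175,275,205)),("scene",(165,150,275,240),(285,162,325,208),(245,175,275,205))):
    im=cv2.imread(f"pics/{n}0.png").astype(int); d=np.load(f"{n}0.npy"); P=cloud(n,d)
    b,g,r=im[...,0],im[...,1],im[...,2]
    m=(b-r>4)&box(b.shape,rf); m=cv2.morphologyEx(m.astype(np.uint8),cv2.MORPH_CLOSE,np.ones((7,7)))
    q=rect(n,m,12);print(n,"plate",q)
    m=(r>185)&(abs(b-r)<40)&(P[...,2]>50)&box(b.shape,rb)
    print(" B",rect(n,m,60),m.sum(), "topz",np.median(P[...,2][m]))
    m=(im.max(2)<60)&(P[...,2]>40)&(P[...,2]<80)&box(b.shape,rg); print(" grip",np.median(P[m],0),m.sum(), P[m][:,2].max())
E
```

```text
top plate ((608.2703857421875, -256.86383056640625), (123.37347412109375, 150.03939819335938), 79.7906723022461)
 B ((451.9134216308594, -376.7645263671875), (47.56081771850586, 38.06409454345703), 53.90162658691406) 308 topz 59.06025611966879
 grip [ 512.96823335 -288.92546164   60.56965287] 31 66.9738825212346
scene plate ((616.8056030273438, -257.26702880859375), (125.5690689086914, 171.85096740722656), 79.2584457397461)
 B ((452.822509765625, -375.89898681640625), (49.02814865112305, 39.480987548828125), 53.451473236083984) 285 topz 59.83757332541359
 grip [ 514.5651606  -282.35747082   55.7174245 ] 65 65.51445441119722
```

```bash
python3 - <<'E'
from m import *
a=np.radians(-10.3); X=np.array([np.cos(a),np.sin(a)]);Y=np.array([-X[1],X[0]])
o=np.array([608.3,-256.9])+5*X
def f(p): return (p@X-o@X).round(1),(p@Y-o@Y).round(1)
for k,u,v,z in (("postL",113,67,43),("postR",181,72,43),("pivot",135,190,27),("railL",85,90,24),("railL2",78,158,24),("railR",206,97,24),("railR2",197,170,24),("grip",195,284,63)):
    p=plane("top",[205+u/4-.4,120+v/4-.4],z)[0,:2]; print(k,p.round(1),f(p))
im=cv2.imread("pics/scene0.png")
for k,u,v,z in (("postL",112,135,43),("postR",186,88,43),("pivot",268,228,27),("railL",100,198,24),("railL2",165,243,24),("railR",236,105,24),("railR2",293,153,24),("grip",445,186,63)):
    p=plane("scene",[170+u/5-.4,150+v/5-.4],z)[0,:2]; print("S",k,p.round(1),f(p))
E
```

```text
postL [ 668.6 -245.7] (np.float64(52.3), np.float64(21.8))
postR [ 662.1 -289.2] (np.float64(53.7), np.float64(-22.1))
pivot [ 590.1 -254.3] (np.float64(-23.4), np.float64(-0.7))
railL [ 661.2 -225.7] (np.float64(41.5), np.float64(40.1))
railL2 [ 615.1 -218.6] (np.float64(-5.1), np.float64(38.9))
railR [ 650.8 -304.6] (np.float64(45.3), np.float64(-39.4))
railR2 [ 601.5 -295.2] (np.float64(-4.8), np.float64(-38.9))
grip [ 518.  -287.9] (np.float64(-88.3), np.float64(-46.7))
S postL [ 672.5 -246.8] (np.float64(56.3), np.float64(21.4))
S postR [ 664.  -289.8] (np.float64(55.7), np.float64(-22.4))
S pivot [ 589.1 -252.3] (np.float64(-24.7), np.float64(1.1))
S railL [ 664.9 -226.1] (np.float64(45.2), np.float64(40.5))
S railL2 [ 623.2 -221.4] (np.float64(3.3), np.float64(37.6))
S railR [ 650.9 -308.6] (np.float64(46.2), np.float64(-43.3))
S railR2 [ 609.6 -298.4] (np.float64(3.7), np.float64(-40.5))
S grip [ 519.6 -289.7] (np.float64(-86.4), np.float64(-48.2))
```

```bash
cat >> m.py <<'E'
def to(pos,Rm=None,grasp=False):
    "shift (cm, present tool axes) and turn (rad, tool axes) to bring TCP to pos / Rm"
    s=manip.sense(); R0=R.from_rotvec(s["tool_rot"]); 
    d=R0.inv().apply(np.array(pos,float)-s["ee_pos"])/10
    t=(R0.inv()*R.from_matrix(Rm)).as_rotvec() if Rm is not None else None
    print("t",round(s["clock"],2),"pos",s["ee_pos"].round(1),"shift",d.round(2),"turn",None if t is None else t.round(3),"F",s["ft_force"].round(1),"open",round(s["opening"],1))
    return d,t
def frame(z,y):
    z=np.array(z,float);z/=np.linalg.norm(z);y=np.array(y,float);y-=z*(y@z);y/=np.linalg.norm(y)
    return np.c_[np.cross(y,z),y,z]
E
python3 -c "
from m import *
to([518.8,-288.8,150],frame([0,0,-1],[-.446,.894,0]))"
```

```text
t 0.1 pos [ 148.3 -606.6  244.3] shift [-43.53  22.06   9.47] turn [ 0.002  0.    -0.223] F [ 0.8 -0.1 -0. ] open 85.3
```

```bash
python3 -m creep '[[[-3.8,1.93,0.83],[0,0,0]],[[-3.8,1.93,0.83],[0,0,0]],[[-3.8,1.93,0.83],[0,0,0]],[[-3.8,1.93,0.83],[0,0,0]],[[-3.8,1.93,0.83],[0,0,0]],[[-3.8,1.93,0.83],[0,0,0]],[[-3.8,1.93,0.83],[0,0,0]],[[-3.8,1.93,0.83],[0,0,0]],[[-3.8,1.93,0.83],[0,0,0]],[[-3.8,1.93,0.83],[0,0,0]],[[-3.8,1.93,0.83],[0,0,-0.11]],[[-1.7,0.8,0.4],[0,0,-0.11]]]' 4.5 20
python3 -c "
from m import *
to([518.8,-288.8,50],frame([0,0,-1],[-.446,.894,0]))"
```

```text
clock: 1.6
ee_pos: [518.5, -286.5, 148.9]
tool_rot: [0.724, -3.056, -0.001]
ft_force: [0.5, 0.2, -0.7]
opening: 44.8
grip_force: 0.0
t 1.6 pos [ 518.5 -286.5  148.9] shift [ 0.06 -0.23  9.89] turn [ 0.001 -0.001  0.003] F [ 0.5  0.2 -0.7] open 44.8
```

```bash
python3 -m creep '[[[0,-0.23,3.5],[0,0,0]],[[0,0,3.5],[0,0,0]],[[0,0,2.8],[0,0,0]],[[0,0,0],[0,0,0]]]'
python3 -m creep '[[[0,0,0],[0,0,0]],[[0,0,0],[0,0,0]],[[0,0,0],[0,0,0]],[[0,0,0],[0,0,0]],[[-0.07,1.04,0],[0,0,0.13]],[[-0.07,1.04,0],[0,0,0.13]],[[-0.07,1.04,0],[0,0,0.13]],[[-0.07,1.04,0],[0,0,0.13]],[[-0.07,1.04,0],[0,0,0.13]],[[-0.07,1.04,0],[0,0,0.13]],[[0,0,0],[0,0,0]]]' 1.0 20
```

```text
clock: 2.1
ee_pos: [516.4, -289.7, 49.4]
tool_rot: [0.714, -3.054, -0.005]
ft_force: [0.2, 0.4, -0.4]
opening: 45.1
grip_force: 0.0
clock: 3.48
ee_pos: [513.6, -228.8, 53.3]
tool_rot: [-0.501, -3.1, 0.0]
ft_force: [-3.9, 2.1, 9.2]
opening: 17.1
grip_force: 20.1
```

```bash
python3 -m creep '[[[0,0,0],[0,0,0]],[[0,0,0],[0,0,0]],[[0,0,-3],[0,0,0]],[[0,0,-5],[0,0,0]],[[0,0,-5],[0,0,0]],[[0,0,0],[0,0,0]]]' 4.5
python3 -c "
from m import *
d=np.array([-.806,.592,0]);t=-(np.cos(.7)*np.array([0,0,1])+np.sin(.7)*d)
to([400,-338,110],frame(t,[.592,.806,0]))
snap('top','pics/top1.png')
print(R.from_rotvec(manip.sense()['tool_rot']).as_matrix().round(3))"
```

```text
clock: 4.22
ee_pos: [516.9, -230.2, 186.6]
tool_rot: [0.499, 3.091, -0.001]
ft_force: [0.3, 0.1, -0.2]
opening: 44.8
grip_force: 0.0
t 4.22 pos [ 516.9 -230.2  186.6] shift [  7.78 -13.91   7.57] turn [ 0.112 -0.684  0.3  ] F [ 0.3  0.1 -0.2] open 44.8
[[-0.949  0.315  0.005]
 [ 0.315  0.949 -0.   ]
 [-0.005  0.001 -1.   ]]
```

View pics/top1.png

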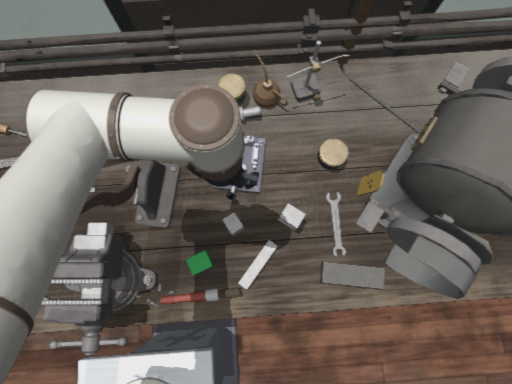

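```bash
python3 -m creep '[[[1.95,-3.48,1.89],[0,0,0]],[[1.95,-3.48,1.89],[0,0,0]],[[1.95,-3.48,1.89],[0,0,0]],[[1.95,-3.48,1.89],[0,0,0]],[[0,0,0],[0.0224,-0.1368,0.06]],[[0,0,0],[0.0224,-0.1368,0.06]],[[0,0,0],[0.0224,-0.1368,0.06]],[[0,0,0],[0.0224,-0.1368,0.06]],[[0,0,0],[0.0224,-0.1368,0.06]],[[0,0,0],[0,0,0]]]' 8.5
python3 -c "
from m import *
d=np.array([-.806,.592,0]);t=-(np.cos(.7)*np.array([0,0,1])+np.sin(.7)*d)
to([452.5,-376.4,32],frame(t,[.592,.806,0]))"
```

```text
clock: 5.52
ee_pos: [381.6, -377.0, 142.5]
tool_rot: [0.745, 2.467, -0.114]
ft_force: [0.7, -0.4, -0.1]
opening: 85.1
grip_force: 0.0
t 5.53 pos [ 381.6 -377.   142.5] shift [ 1.01  3.   12.74] turn [ 0.102 -0.139  0.011] F [ 0.7 -0.4 -0.1] open 85.1
```

```bash
python3 -m creep '[[[0.5,1.5,0],[0,0,0]],[[0.5,1.5,0],[0,0,0]],[[0,0,0],[0.051,-0.07,0.005]],[[0,0,0],[0.051,-0.07,0.005]],[[0,0,0],[0,0,0]]]'
python3 -c "
from m import *
d=np.array([-.806,.592,0]);t=-(np.cos(.7)*np.array([0,0,1])+np.sin(.7)*d)
to([452.5,-376.4,32],frame(t,[.592,.806,0]));print(manip.sense()['joint_pos'].round(2))"
```

```text
clock: 6.15
ee_pos: [370.0, -384.6, 149.3]
tool_rot: [0.723, 2.357, -0.14]
ft_force: [0.0, -0.5, 0.6]
opening: 84.7
grip_force: 0.0
t 6.15 pos [ 370.  -384.6  149.3] shift [ 2.51  4.09 13.54] turn [ 0.11  -0.026 -0.002] F [ 0.  -0.5  0.6] open 84.7
[-0.59  0.16 -0.59 -0.53 -0.16 -1.08]
```

```bash
python3 -c "
from m import *
d=np.array([-.806,.592,0]);t=-(np.cos(.524)*np.array([0,0,1])+np.sin(.524)*d)
to([407.6,-343.4,127],frame(t,[.592,.806,0]))"
```

```text
t 6.15 pos [ 370.  -384.6  149.3] shift [0.93 5.28 2.71] turn [0.109 0.15  0.008] F [ 0.  -0.5  0.6] open 84.7
```

```bash
python3 -m creep '[[[0.23,1.32,0.68],[0.0364,0.05,0.003]],[[0.23,1.32,0.68],[0.0364,0.05,0.003]],[[0.23,1.32,0.68],[0.0364,0.05,0.003]],[[0.23,1.32,0.68],[0,0,0]],[[0,0,0],[0,0,0]],[[0,0,0],[0,0,0]]]'
python3 -c "
from m import *
d=np.array([-.806,.592,0]);t=-(np.cos(.524)*np.array([0,0,1])+np.sin(.524)*d)
to([451.9,-376,31.7],frame(t,[.592,.806,0]));print(manip.sense()['joint_pos'].round(2))"
```

```text
clock: 6.9
ee_pos: [395.0, -369.6, 142.9]
tool_rot: [0.794, 2.527, -0.119]
ft_force: [-0.9, -0.1, 0.1]
opening: 85.1
grip_force: 0.0
t 6.9 pos [ 395.  -369.6  142.9] shift [ 0.88  1.98 12.32] turn [ 0.072 -0.031  0.006] F [-0.9 -0.1  0.1] open 85.1
[-0.44  0.19 -0.72  0.11 -0.16 -1.84]
```

```bash
python3 -c "
from m import *
d=np.array([-.806,.592,0]);t=-(np.cos(.349)*np.array([0,0,1])+np.sin(.349)*d)
to([423.7,-355.3,125],frame(t,[.592,.806,0]))"
```

```text
t 6.9 pos [ 395.  -369.6  142.9] shift [-0.46  2.68  2.47] turn [0.071 0.144 0.012] F [-0.9 -0.1  0.1] open 85.1
```

```bash
python3 -m creep '[[[0,0,0],[0.024,0.05,0.004]],[[0,0,0],[0.024,0.05,0.004]],[[0,0,0],[0.024,0.05,0.004]],[[-0.1,0.7,0.6],[0,0,0]],[[-0.1,0.7,0.6],[0,0,0]],[[-0.1,0.7,0.6],[0,0,0]],[[-0.1,0.6,0.6],[0,0,0]],[[0,0,0],[0,0,0]]]'
python3 -c "
from m import *
d=np.array([-.806,.592,0]);t=-(np.cos(.349)*np.array([0,0,1])+np.sin(.349)*d)
to([451.3,-375.5,31.3],frame(t,[.592,.806,0]));print(manip.sense()['joint_pos'].round(2))"
```

```text
clock: 7.9
ee_pos: [419.8, -354.4, 120.4]
tool_rot: [0.875, 2.674, -0.153]
ft_force: [-0.9, 0.3, 0.2]
opening: 85.1
grip_force: 0.0
t 7.9 pos [ 419.8 -354.4  120.4] shift [-0.6   0.17  9.66] turn [-0.001 -0.008  0.001] F [-0.9  0.3  0.2] open 85.1
[-0.37  0.26 -0.7   0.31 -0.29 -2.11]
```

```bash
python3 -m creep '[[[-0.3,0.17,2.4],[0,0,0]],[[-0.3,0,2.4],[0,0,0]],[[0,0,2.4],[0,0,0]],[[0,0,1.6],[0,0,0]],[[0,0,0.9],[0,0,0]],[[0,0,0],[0,0,0]]]'
python3 -c "
from m import *
d=np.array([-.806,.592,0]);t=-(np.cos(.349)*np.array([0,0,1])+np.sin(.349)*d)
to([451.3,-375.5,31.3],frame(t,[.592,.806,0]));print(manip.sense()['joint_pos'].round(2))
P=cloud('top',snap('top')[1]); print()"
```

```text
clock: 8.65
ee_pos: [454.7, -382.9, 44.3]
tool_rot: [0.878, 2.693, -0.119]
ft_force: [-1.0, -0.8, -0.7]
opening: 85.0
grip_force: 0.0
t 8.65 pos [ 454.7 -382.9   44.3] shift [1.09 0.38 1.02] turn [ 0.017 -0.032  0.   ] F [-1.  -0.8 -0.7] open 85.0
[-0.42  0.46 -0.65  0.32 -0.16 -2.1 ]
```

```bash
python3 -c "
from m import *
d=np.array([-.806,.592,0]);t=-(np.cos(.12)*np.array([0,0,1])+np.sin(.12)*d)
to([450.4,-374.9,31],frame(t,[.592,.806,0]))"
```

```text
t 8.7 pos [ 454.7 -382.8   44.7] shift [1.2  0.37 1.05] turn [0.016 0.198 0.002] F [-0.2 -0.3  0.4] open 84.8
```

```bash
python3 -m creep '[[[0,0.37,0],[0.005,0.066,0]],[[0.4,0,0],[0.005,0.066,0]],[[0.4,0,0],[0.005,0.066,0]],[[0.2,0,0],[0,0,0]],[[0,0,0],[0,0,0]]]'
python3 -c "
from m import *
d=np.array([-.806,.592,0]);t=-(np.cos(.12)*np.array([0,0,1])+np.sin(.12)*d)
to([450.4,-374.9,31],frame(t,[.592,.806,0]));print(manip.sense()['joint_pos'].round(2))"
```

```text
clock: 9.32
ee_pos: [448.2, -373.7, 42.8]
tool_rot: [0.939, 2.878, -0.055]
ft_force: [0.8, 0.6, 0.3]
opening: 84.9
grip_force: 0.0
t 9.32 pos [ 448.2 -373.7   42.8] shift [-0.11  0.03  1.2 ] turn [ 0.001 -0.     0.002] F [0.8 0.6 0.3] open 84.9
[-0.4   0.49 -0.44  0.05 -0.52 -1.84]
```

```bash
python3 -m creep '[[[-0.1,0,0.6],[0,0,0]],[[0,0,0.6],[0,0,0]],[[0,0,0],[0,0,0]]]'
python3 -m creep '[[[0,0,0],[0,0,0]],[[0,0,0],[0,0,0]],[[0,0,0],[0,0,0]],[[0,0,0],[0,0,0]],[[0,0,0],[0,0,0]],[[0,0,0],[0,0,0]]]' 4 60
```

```text
clock: 9.7
ee_pos: [450.5, -375.3, 30.0]
tool_rot: [0.94, 2.879, -0.055]
ft_force: [0.1, -0.7, 0.4]
opening: 85.2
grip_force: 0.0
clock: 10.45
ee_pos: [451.2, -375.7, 31.4]
tool_rot: [0.939, 2.877, -0.055]
ft_force: [-1.4, 0.5, 5.1]
opening: 49.4
grip_force: 63.9
```

```bash
python3 -m creep '[[[0,0,-3],[0,0,0]],[[0,0,-4],[0,0,0]],[[0,0,0],[0,0.12,0]],[[0,0,0],[0,0.12,0]],[[0,0,0],[0,0.12,0]],[[0,0,0],[0,0.12,0]],[[0,0,0],[0,0.12,0]],[[0,0,0],[0,0.12,0]],[[0,0,0],[0,0.12,0]],[[0,0,0],[0,0.12,0]],[[0,0,0],[0,0.12,0]],[[0,0,0],[0,0.12,0]]]'
python3 -c "
from m import *
d=np.array([-.806,.592,0]);t=-(np.cos(1.08)*np.array([0,0,1])-np.sin(1.08)*d)
to([451,-375.7,36],frame(t,[.592,.806,0]));print(manip.sense()['joint_pos'].round(2))
im,_=snap('scene');cv2.imwrite('pics/s1.png',im[90:300,170:430,::-1].repeat(2,0).repeat(2,1))"
```

```text
clock: 11.95
ee_pos: [444.7, -370.2, 97.5]
tool_rot: [-0.646, -1.979, -0.392]
ft_force: [-0.1, 0.4, -4.6]
opening: 48.9
grip_force: 64.4
t 11.95 pos [ 444.7 -370.2   97.5] shift [-5.83 -0.09  2.14] turn [-0.    -0.003  0.003] F [-0.1  0.4 -4.6] open 48.9
[-0.48  0.98  0.42 -0.15 -2.08 -1.71]
```

View pics/s1.png

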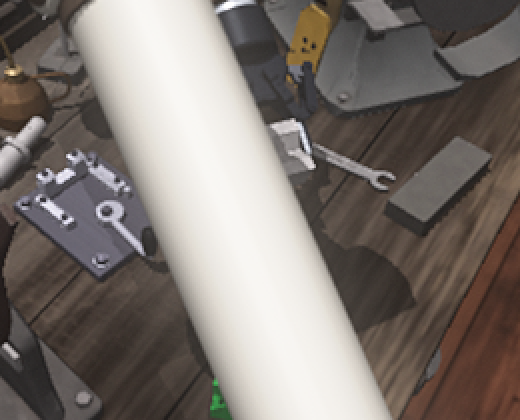

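```bash
python3 -m creep '[[[0,0,0],[0,0.1,0]],[[-2,0,0.83],[0,0,0]],[[-2,0,0.83],[0,0,0]],[[-1.5,0,0.62],[0,0,0]],[[-0.4,0,0.17],[0,0,0]],[[0,0,0],[0,0,0]]]'
```

```text
clock: 12.75
ee_pos: [444.2, -370.6, 36.7]
tool_rot: [-0.615, -1.887, -0.413]
ft_force: [0.3, 0.5, -5.4]
opening: 48.8
grip_force: 64.5
```

Lower to edge contact, then loosen to 20 N and press gently.

```bash
python3 -m creep '[[[-0.46,0,0.19],[0,0,0]],[[-0.19,0,0.08],[0,0,0]],[[0,0,0],[0,0,0]]]'; python3 -m creep '[[[0,0,0],[0,0,0]],[[0,0,0],[0,0,0]],[[-0.2,0,0.08],[0,0,0]],[[-0.2,0,0.08],[0,0,0]],[[-0.2,0,0.08],[0,0,0]],[[0,0,0],[0,0,0]]]' - 20
```

```text
clock: 13.12
ee_pos: [444.1, -370.4, 29.6]
tool_rot: [-0.615, -1.887, -0.413]
ft_force: [-0.2, -0.9, -4.8]
opening: 48.8
grip_force: 64.5
clock: 13.88
ee_pos: [444.5, -370.7, 28.0]
tool_rot: [-0.611, -1.883, -0.412]
ft_force: [5.1, 1.0, 9.7]
opening: 49.7
grip_force: 65.4
```

```bash
python3 -m creep '[[[0,0,0],[0,0,0]],[[0,0,0],[0,0,0]],[[0,0,0],[0,0,0]],[[0,0,0],[0,0,0]]]' 8.3 20
python3 -m creep '[[[0.3,0,-1.5],[0,0,0]],[[0,0,-3],[0,0,0]],[[0,0,-4],[0,0,0]],[[0,0,-4],[0,0,0]],[[0,0,0],[0,0,0]]]'
python3 -c "
from m import *
d=np.array([-.806,.592,0])
to([444,-370,150],frame([0,0,-1],-d))
to([444,-370,150],frame([0,0,-1],d))
to([444,-370,150],frame([0,0,-1],[.592,.806,0]))"
```

```text
clock: 14.38
ee_pos: [444.0, -370.5, 22.8]
tool_rot: [-0.615, -1.886, -0.413]
ft_force: [-0.5, 0.0, 0.8]
opening: 83.2
grip_force: 0.0
clock: 15.0
ee_pos: [537.8, -439.1, 72.5]
tool_rot: [-0.616, -1.891, -0.413]
ft_force: [-0.2, -0.5, -0.7]
opening: 82.9
grip_force: 0.0
t 15.0 pos [ 537.8 -439.1   72.5] shift [11.63  0.05  7.78] turn [-0.914 -0.914  1.373] F [-0.2 -0.5 -0.7] open 82.9
t 15.0 pos [ 537.8 -439.1   72.5] shift [11.63  0.05  7.78] turn [ 0.913 -0.914 -1.368] F [-0.2 -0.5 -0.7] open 82.9
t 15.0 pos [ 537.8 -439.1   72.5] shift [11.63  0.05  7.78] turn [-0.    -1.176  0.003] F [-0.2 -0.5 -0.7] open 82.9
```

```bash
python3 -m creep '[[[2.9,0,1.95],[0,0,0]],[[2.9,0,1.95],[0,0,0]],[[2.9,0,1.95],[0,-0.13,0]],[[0,0,0],[0,-0.15,0]],[[0,0,0],[0,-0.15,0]],[[0,0,0],[0,-0.15,0]],[[0,0,0],[0,-0.15,0]],[[0,0,0],[0,-0.15,0]],[[0,0,0],[0,-0.15,0]],[[0,0,0],[0,-0.146,0]],[[0,0,0],[0,0,0]]]'
python3 -m creep '[[[0,0,-2],[0,0,-0.175]],[[0,0,-2],[0,0,-0.175]],[[0,0,-2],[0,0,-0.175]],[[0,0,-2],[0,0,-0.175]],[[0,0,0],[0,0,-0.175]],[[0,0,0],[0,0,-0.175]],[[0,0,0],[0,0,-0.175]],[[0,0,0],[0,0,-0.175]],[[0,0,0],[0,0,-0.17]],[[0,0,0],[0,0,0]]]'
python3 - <<'E'
from m import *
d=np.array([-.806,.592,0]); to([452,-376,200],frame([0,0,-1],d))
for n in("top","scene"):
    im,dd=snap(n); P=cloud(n,dd); m=(abs(P[...,0]-450)<75)&(abs(P[...,1]+375)<75)&(P[...,2]>15)&(P[...,2]<65); print(n,m.sum(), np.percentile(P[...,2][m],[50,90]) if m.any() else 0)
    v,u=np.where(m)
    if len(v): print(u.min(),u.max(),v.min(),v.max(),rect(n,m,40))
    cv2.imwrite(f"pics/{n}2.png",cv2.resize(im[150:270,220:340,::-1],None,fx=4,fy=4))
E
```

```text
clock: 16.38
ee_pos: [462.5, -384.6, 131.9]
tool_rot: [-0.972, -2.98, -0.005]
ft_force: [0.6, -0.5, -0.1]
opening: 82.7
grip_force: 0.0
clock: 17.62
ee_pos: [466.3, -387.0, 211.1]
tool_rot: [1.418, -2.801, -0.009]
ft_force: [-0.2, 0.6, -0.4]
opening: 83.1
grip_force: 0.0
t 17.62 pos [ 466.3 -387.   211.1] shift [-0.04  1.8   1.12] turn [ 0.006  0.001 -0.   ] F [-0.2  0.6 -0.4] open 83.1
top 310 [33.71644701 39.74625196]
263 303 203 250 ((447.90570068359375, -374.04132080078125), (49.46235275268555, 62.44671630859375), 56.37746047973633)
scene 747 [31.51874121 40.45942092]
289 323 173 225 ((446.6148986816406, -364.6839294433594), (60.99760437011719, 78.55711364746094), 55.81521224975586)
```

```bash
python3 -c "
import cv2,numpy as np
a=cv2.imread('pics/top2.png');b=cv2.imread('pics/scene2.png');cv2.imwrite('pics/p2.png',cv2.resize(np.hstack([a,b]),(800,400)))"
```

```text
(no output)
```

View pics/p2.png

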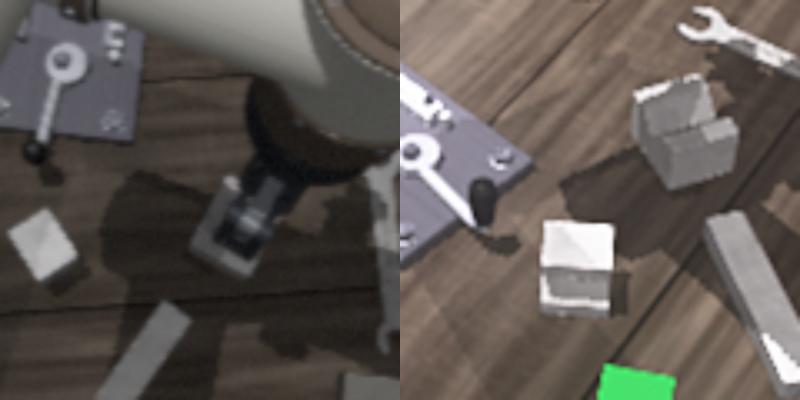

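```bash
python3 - <<'E'
from m import *
for n in("scene","top"):
    im,dd=snap(n); P=cloud(n,dd); m=(abs(P[...,0]-450)<70)&(abs(P[...,1]+375)<70)&(P[...,2]>35)&(P[...,2]<46); m=m.astype(np.uint8)
    p=P[m>0]; 
    for a in (53.7,56.4):
        g=np.array([np.cos(np.radians(a)),np.sin(np.radians(a))]);d=np.array([-g[1],g[0]])
        s=p[:,:2]@g;t=p[:,:2]@d; S=np.percentile(s,[2,98]);T=np.percentile(t,[2,98]); print(n,a,len(p),"len",np.ptp(S).round(1),np.ptp(T).round(1),"ctr",(g*S.mean()+d*T.mean()).round(1))
    v,u=np.where(m); q=plane(n,np.c_[u,v],40)[:,:2].astype(np.float32); print(cv2.minAreaRect(q))
E
```

```text
scene 53.7 304 len 49.0 59.7 ctr [ 450.6 -374. ]
scene 56.4 304 len 48.3 59.0 ctr [ 450.5 -374. ]
((450.01568603515625, -372.8269348144531), (51.34684371948242, 63.78013610839844), 55.815216064453125)
top 53.7 144 len 48.9 55.8 ctr [ 448. -374.]
top 56.4 144 len 48.6 56.4 ctr [ 448.4 -374.4]
((449.28179931640625, -374.77728271484375), (49.27284240722656, 59.4549446105957), 56.5423469543457)
```

```bash
python3 -c "
from m import *
to([449.8,-373.8,31],frame([0,0,-1],[-.824,.566,0]))"
```

```text
t 17.82 pos [ 466.3 -386.9  211.4] shift [-0.06  2.02 18.05] turn [ 0.005  0.001 -0.032] F [-0.6  0.5 -0.4] open 82.8
```

```bash
python3 -m creep '[[[0,1.0,3.5],[0,0,-0.032]],[[0,1.0,3.5],[0,0,0]],[[0,0,3.5],[0,0,0]],[[0,0,3.5],[0,0,0]],[[0,0,2.2],[0,0,0]],[[0,0,0],[0,0,0]]]' 8.54
python3 -c "
from m import *
to([449.8,-373.8,31],frame([0,0,-1],[-.824,.566,0]))"
```

```text
clock: 18.58
ee_pos: [448.4, -374.3, 47.9]
tool_rot: [1.463, -2.776, -0.013]
ft_force: [0.8, 0.8, -0.0]
opening: 85.4
grip_force: 0.0
t 18.57 pos [ 448.4 -374.3   47.9] shift [-0.12 -0.1   1.69] turn [0.009 0.    0.001] F [ 0.8  0.8 -0. ] open 85.4
```

```bash
python3 -m creep '[[[-0.12,-0.1,0.9],[0.009,0,0]],[[0,0,0.8],[0,0,0]],[[0,0,0],[0,0,0]]]'
python3 -m creep '[[[0,0,0],[0,0,0]],[[0,0,0],[0,0,0]],[[0,0,0],[0,0,0]],[[0,0,0],[0,0,0]],[[0,0,-2],[0,0,0]],[[0,0,-4],[0,0,0]],[[0,0,-4],[0,0,0]],[[0,0,0],[0,0,0]]]' 4 60
python3 -c "
from m import *
to([632,-261.2,140],frame([0,0,-1],[.179,.984,0]))"
```

```text
clock: 18.95
ee_pos: [450.9, -374.2, 32.5]
tool_rot: [-1.465, 2.776, -0.005]
ft_force: [-0.3, 0.5, 0.4]
opening: 85.3
grip_force: 0.0
clock: 19.95
ee_pos: [452.1, -374.8, 134.8]
tool_rot: [-1.463, 2.772, -0.013]
ft_force: [0.9, 0.2, -5.9]
opening: 58.6
grip_force: 66.8
t 19.95 pos [ 452.1 -374.8  134.8] shift [-19.54  -8.44  -0.38] turn [-0.008  0.008  1.151] F [ 0.9  0.2 -5.9] open 58.6
```

```bash
python3 -m creep '[[[-3.9,-1.69,0],[0,0,0]],[[-3.9,-1.69,0],[0,0,0]],[[-3.9,-1.69,0],[0,0,0]],[[-3.9,-1.69,0],[0,0,0]],[[-3.9,-1.69,0],[0,0,0.164]],[[0,0,0],[0,0,0.164]],[[0,0,0],[0,0,0.164]],[[0,0,0],[0,0,0.164]],[[0,0,0],[0,0,0.164]],[[0,0,0],[0,0,0.164]],[[0,0,0],[0,0,0.164]],[[0,0,0],[0,0,0]]]'
python3 - <<'E'
from m import *
to([632,-261.2,80],frame([0,0,-1],[.179,.984,0]))
X=np.array([.984,-.179]);Y=np.array([.179,.984]); c=manip.sense()["ee_pos"][:2]; zt=manip.sense()["ee_pos"][2]
for n in("top","scene"):
    im,dd=snap(n); P=cloud(n,dd); q=P[...,:2]-c; x=q@X; y=q@Y
    m=(abs(x)<45)&(abs(y)<45)&(P[...,2]>zt-35)&(P[...,2]<zt+12); print(n,m.sum(),"x",np.percentile(x[m],[2,50,98]).round(1),"y",np.percentile(y[m],[2,50,98]).round(1),"z",np.percentile(P[...,2][m]-zt,[2,98]).round(1))
    v,u=np.where(m); a,b,e,f=max(u.min()-40,0),max(v.min()-25,0),u.max()+40,v.max()+40; print(a,b,e,f)
    cv2.imwrite(f"pics/{n}3.png",cv2.resize(im[b:f,a:e,::-1],(400,int(400*(f-b)/(e-a)))))
a=cv2.imread('pics/top3.png');b=cv2.imread('pics/scene3.png');h=min(len(a),len(b),600)
cv2.imwrite('pics/p3.png',np.hstack([a[:h],b[:h]]))
E
```

```text
clock: 21.45
ee_pos: [628.8, -260.3, 129.7]
tool_rot: [-0.276, -3.128, -0.0]
ft_force: [-0.1, -0.6, -4.5]
opening: 57.9
grip_force: 66.8
t 21.45 pos [ 628.8 -260.3  129.7] shift [-0.34 -0.03  4.97] turn [ 0.    -0.001  0.004] F [-0.1 -0.6 -4.5] open 57.9
top 496 x [-28.2 -15.7   6.8] y [-31.4   1.6  33.3] z [-29.9   7.6]
179 110 296 195
scene 255 x [-27.2 -10.3  19.1] y [16.5 30.4 43.1] z [-31.1  10.3]
149 125 250 216
```

View pics/p3.png

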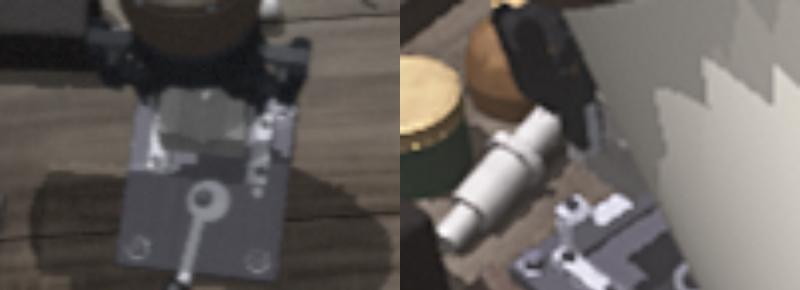

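```bash
python3 -m creep '[[[0.45,0,3],[0,0,0.004]],[[0,0,2.5],[0,0,0]],[[0,0,1],[0,0,0]],[[0,0,0],[0,0,0]],[[0,0,0],[0,0,0]]]'
python3 - <<'E'
from m import *
to([633.9,-261.5,62],frame([0,0,-1],[.179,.984,0]))
X=np.array([.984,-.179]);Y=np.array([.179,.984]); c=manip.sense()["ee_pos"][:2]; zt=manip.sense()["ee_pos"][2]
im,dd=snap("top"); P=cloud("top",dd); q=P[...,:2]-c; x=q@X; y=q@Y; z=P[...,2]-zt
m=(abs(x+24)<12)&(abs(y)<24)&(z>-27)&(z<-3); print(np.histogram(x[m],np.arange(-36,-12,2)),m.sum())
E
```

```text
clock: 22.18
ee_pos: [627.3, -260.5, 69.5]
tool_rot: [0.282, 3.122, -0.003]
ft_force: [0.7, -0.1, -4.6]
opening: 58.3
grip_force: 66.6
t 22.18 pos [ 627.3 -260.5   69.5] shift [-0.66  0.02  0.76] turn [-0.001  0.007 -0.   ] F [ 0.7 -0.1 -4.6] open 58.3
(array([ 0,  0,  0, 11, 44,  4,  7,  3,  6,  4,  5]), array([-36, -34, -32, -30, -28, -26, -24, -22, -20, -18, -16, -14])) 88
```

```bash
python3 -m creep '[[[0,0,0.75],[0,0,0]],[[-0.3,0,0],[0,0,0]],[[-0.2,0,0],[0,0,0]],[[0,0,0],[0,0,0]]]'; python3 -m creep '[[[-0.15,0,0],[0,0,0]],[[0,0,0],[0,0,0]]]';  python3 -m creep '[[[-0.15,0,0],[0,0,0]],[[0,0,0],[0,0,0]]]'
```

```text
clock: 22.72
ee_pos: [631.6, -261.2, 60.9]
tool_rot: [0.283, 3.124, -0.002]
ft_force: [0.5, 0.1, -5.5]
opening: 58.2
grip_force: 66.7
clock: 22.98
ee_pos: [632.9, -261.5, 60.9]
tool_rot: [0.283, 3.124, -0.002]
ft_force: [-0.0, 0.5, -5.0]
opening: 58.5
grip_force: 66.7
clock: 23.22
ee_pos: [634.4, -261.7, 60.9]
tool_rot: [0.283, 3.124, -0.002]
ft_force: [-0.4, -0.1, -5.4]
opening: 58.2
grip_force: 66.7
```

```bash
for i in 1 2 3 4; do python3 -m creep '[[[-0.1,0,0],[0,0,0]],[[0,0,0],[0,0,0]]]' | grep -E "pos|force"; done
```

```text
ee_pos: [635.3, -261.9, 60.8]
ft_force: [0.4, -0.2, -4.5]
grip_force: 66.7
ee_pos: [635.9, -262.0, 60.8]
ft_force: [-0.3, 0.4, -3.9]
grip_force: 66.9
ee_pos: [636.0, -262.0, 60.6]
ft_force: [-3.9, 0.7, -2.5]
grip_force: 67.0
ee_pos: [636.2, -262.1, 60.5]
ft_force: [-6.7, 2.1, -2.8]
grip_force: 67.2
```

```bash
python3 -m creep '[[[0.36,0,0],[0,0,0]],[[0,0,0],[0,0,0]],[[0,0,0.4],[0,0,0]],[[0,0,0],[0,0,0]]]'; for i in 1 2 3 4; do python3 -m creep '[[[0,0,0.3],[0,0,0]],[[0,0,0],[0,0,0]]]' | grep -E "pos|ft_force"; done
```

```text
clock: 24.72
ee_pos: [634.7, -261.7, 56.2]
tool_rot: [0.283, 3.124, -0.002]
ft_force: [0.5, -0.1, -5.1]
opening: 58.3
grip_force: 66.8
ee_pos: [634.5, -261.7, 53.4]
ft_force: [-0.1, -0.5, -4.5]
ee_pos: [634.4, -261.7, 50.4]
ft_force: [0.6, 0.8, -4.9]
ee_pos: [634.4, -261.7, 47.5]
ft_force: [0.1, -0.3, -5.1]
ee_pos: [635.1, -261.9, 45.7]
ft_force: [0.1, 0.5, -0.7]
```

```bash
for i in 1 2 3; do python3 -m creep '[[[0,0,0.1],[0,0,0]],[[0,0,0],[0,0,0]]]' | grep -E "pos|ft_force|rot"; done
```

```text
ee_pos: [635.2, -261.9, 45.6]
tool_rot: [0.282, 3.123, -0.003]
ft_force: [-2.7, 1.2, 5.8]
ee_pos: [635.2, -261.9, 45.6]
tool_rot: [0.282, 3.123, -0.003]
ft_force: [-4.7, 2.5, 8.6]
ee_pos: [635.2, -261.9, 45.5]
tool_rot: [0.282, 3.123, -0.004]
ft_force: [-5.0, 4.0, 13.2]
```

```bash
python3 -m creep '[[[0,0,-0.2],[0,0,0]],[[0,0,0],[0,0,0]],[[0,0,0],[0,0,0]],[[0,0,0],[0,0,0]]]' 7.5; python3 -m creep '[[[0,0,-3],[0,0,0]],[[0,0,-5],[0,0,0]],[[2,0,-5],[0,0,0]],[[5,0,-2],[0,0,0]],[[5,0,0],[0,0,0]],[[0,0,0],[0,0,0]]]' 4.5
python3 - <<'E'
from m import *
to([590-79,-253.5+25,50])
X=np.array([.984,-.179]);Y=np.array([.179,.984]); c=np.array([634,-261.7])
ims=[]
for n in("top","scene"):
    im,dd=snap(n); P=cloud(n,dd); q=P[...,:2]-c; x=q@X; y=q@Y; z=P[...,2]
    m=(abs(x)<32)&(abs(y)<34)&(z>45)&(z<70)
    if m.sum()>20:
        A=np.c_[x[m],y[m],np.ones(m.sum())]; pl=np.linalg.lstsq(A,z[m],rcond=None)[0]
        print(n,m.sum(),"z",np.percentile(z[m],[5,50,95]).round(1),"plane",pl.round(3),"x",np.percentile(x[m],[3,97]).round(1),"y",np.percentile(y[m],[3,97]).round(1))
    ims.append(cv2.resize(im[115:215,205:285,::-1] if n=="top" else im[150:250,170:250,::-1],(400,500),interpolation=cv2.INTER_CUBIC))
cv2.imwrite('pics/p4.png',np.hstack(ims))
E
```

```text
clock: 26.98
ee_pos: [634.6, -261.9, 43.4]
tool_rot: [0.283, 3.125, -0.002]
ft_force: [0.5, -0.6, 0.3]
opening: 74.9
grip_force: 0.0
clock: 27.72
ee_pos: [512.3, -239.3, 193.6]
tool_rot: [0.285, 3.126, -0.001]
ft_force: [0.8, -0.8, 0.3]
opening: 45.0
grip_force: 0.0
t 27.73 pos [ 512.3 -239.3  193.6] shift [ 0.36  1.04 14.36] turn None F [ 0.8 -0.8  0.3] open 45.0
top 29 z [46.1 50.8 53.4] plane [-3.3000e-02 -1.4900e-01  4.6415e+01] x [-25.8  22.7] y [-29.  -24.9]
scene 357 z [45.7 51.3 53.7] plane [9.0000e-03 2.0000e-03 5.0614e+01] x [-24.8  23.1] y [-26.9  31. ]
```

View pics/p4.png

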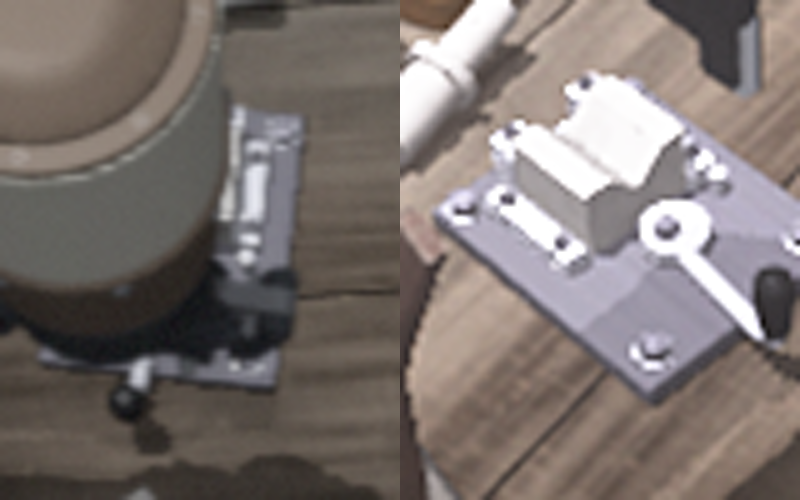

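```bash
python3 -c "
from m import *
to([513.8,-229.2,50],frame([0,0,-1],[.308,.951,0]))"
```

```text
t 27.82 pos [ 516.2 -240.1  193.8] shift [ 0.52  1.05 14.38] turn [-0.001  0.006  0.132] F [ 0.4 -1.1 -0.2] open 45.1
```

```bash
python3 -m creep '[[[0.52,1.05,3],[0,0,0.132]],[[0,0,3.5],[0,0,0]],[[0,0,3.5],[0,0,0]],[[0,0,2.5],[0,0,0]],[[0,0,1.8],[0,0,0]],[[0,0,0],[0,0,0]]]'
python3 -m creep '[[[0,0,0],[0,0,0]],[[0,0,0],[0,0,0]],[[0,0,0],[0,0,0]],[[0,0,0],[0,0,0]]]' 1.0 25
python3 -c "
from m import *
to([590.2,-253.7,50])"
```

```text
clock: 28.58
ee_pos: [513.6, -228.9, 48.1]
tool_rot: [0.489, 3.102, -0.002]
ft_force: [-0.4, -0.7, 0.6]
opening: 44.9
grip_force: 0.0
clock: 29.08
ee_pos: [514.5, -229.1, 51.0]
tool_rot: [0.488, 3.096, -0.002]
ft_force: [2.2, -0.9, 0.2]
opening: 17.3
grip_force: 24.6
t 29.07 pos [ 514.5 -229.1   51. ] shift [-7.95 -0.01  0.16] turn None F [ 2.2 -0.9  0.2] open 17.3
```

Pivot lies exactly 79.5 mm along −x of the tool. Swing shut.

```bash
python3 -m creep '[[[-0.07,-1.04,0],[0,0,-0.13]],[[-0.07,-1.04,0],[0,0,-0.13]],[[-0.07,-1.04,0],[0,0,-0.13]],[[-0.07,-1.04,0],[0,0,-0.13]],[[-0.07,-1.04,0],[0,0,-0.13]],[[-0.07,-1.04,0],[0,0,-0.13]],[[-0.07,-1.04,0],[0,0,-0.13]],[[-0.07,-1.04,0],[0,0,-0.13]],[[-0.07,-1.04,0],[0,0,-0.13]],[[-0.07,-1.04,0],[0,0,-0.13]],[[0,0,0],[0,0,0]]]'
python3 -c "
from m import *
to([590.2,-253.7,50])"
```

```text
clock: 30.45
ee_pos: [547.3, -320.0, 51.1]
tool_rot: [-1.487, 2.761, -0.008]
ft_force: [3.2, 3.3, 1.4]
opening: 16.7
grip_force: 24.7
t 30.45 pos [ 547.3 -320.    51.1] shift [-7.9   0.07  0.13] turn None F [3.2 3.3 1.4] open 16.7
```

```bash
python3 -m creep '[[[-0.04,-0.8,0],[0,0,-0.1]],[[-0.04,-0.8,0],[0,0,-0.1]],[[-0.04,-0.8,0],[0,0,-0.1]],[[0,0,0],[0,0,0]]]' - ; python3 -m creep '[[[-0.01,-0.4,0],[0,0,-0.05]],[[-0.01,-0.4,0],[0,0,-0.05]],[[0,0,0],[0,0,0]]]'
python3 -c "
from m import *
to([590.2,-253.7,50])"
```

```text
clock: 30.95
ee_pos: [567.5, -329.3, 51.0]
tool_rot: [-1.883, 2.511, -0.004]
ft_force: [0.9, 5.1, 3.1]
opening: 16.9
grip_force: 24.8
clock: 31.32
ee_pos: [574.2, -331.0, 51.0]
tool_rot: [-2.006, 2.416, -0.002]
ft_force: [-0.2, 5.0, 2.3]
opening: 16.9
grip_force: 24.9
t 31.32 pos [ 574.2 -331.    51. ] shift [-7.89 -0.16  0.11] turn None F [-0.2  5.   2.3] open 16.9
```

```bash
for i in 1 2 3 4; do python3 -m creep '[[[0,-0.25,0],[0,0,-0.02]],[[0,0,0],[0,0,0]]]' | grep -E "pos|ft_f|opening"; done
```

```text
ee_pos: [575.6, -331.3, 51.0]
ft_force: [-2.3, 6.2, 5.0]
opening: 16.9
ee_pos: [575.8, -331.2, 50.9]
ft_force: [-7.1, 7.6, 8.2]
opening: 17.0
ee_pos: [575.9, -331.0, 50.7]
ft_force: [-12.8, 8.9, 11.6]
opening: 17.0
ee_pos: [576.0, -330.9, 50.6]
ft_force: [-14.9, 9.4, 14.0]
opening: 17.0
```

```bash
python3 -m creep '[[[0,0.3,0],[0,0,0]],[[0,0,0],[0,0,0]],[[0,0,0],[0,0,0]],[[0,0,0],[0,0,0]]]' 4.5; python3 -m creep '[[[0,0,-4],[0,0,0]],[[0,0,-5],[0,0,0]],[[0,0,-5],[0,0,0]],[[4,0,0],[0,0,0]],[[5,0,0],[0,0,0]],[[5,0,0],[0,0,0]],[[5,0,0],[0,0,0]],[[0,0,0],[0,0,0]]]'
python3 - <<'E'
from m import *
X=np.array([.984,-.179]);Y=np.array([.179,.984]); c=np.array([634,-261.7]); ims=[]
for n in("top","scene"):
    im,dd=snap(n); P=cloud(n,dd); q=P[...,:2]-c; x=q@X; y=q@Y; z=P[...,2]
    m=(abs(x)<32)&(abs(y)<34)&(z>47)&(z<57)
    if m.sum()>20: print(n,m.sum(),"z",np.percentile(z[m],[5,50,95]).round(1),"x",np.percentile(x[m],[3,97]).round(1),"y",np.percentile(y[m],[3,97]).round(1))
    m=(z>45)&(z<70)&(abs(x+45)<40)&(abs(y+75)<25)&(im.max(2)<70); print("grip",m.sum(),x[m].mean().round(1),y[m].mean().round(1))
    ims.append(cv2.resize(im[115:245,205:315,::-1] if n=="top" else im[140:260,170:330,::-1],(400,500),interpolation=cv2.INTER_CUBIC))
cv2.imwrite('pics/p5.png',np.hstack(ims)); print(manip.sense()["ft_force"].round(1))
E
```

```text
clock: 32.83
ee_pos: [582.3, -333.7, 50.5]
tool_rot: [-2.102, 2.332, -0.007]
ft_force: [-0.3, 0.3, -0.1]
opening: 45.2
grip_force: 0.0
clock: 33.83
ee_pos: [560.2, -525.8, 189.1]
tool_rot: [-2.097, 2.338, -0.005]
ft_force: [-0.2, 0.2, 0.0]
opening: 45.1
grip_force: 0.0
grip 0 nan nan
scene 307 z [47.8 51.7 53.8] x [-24.1  23.9] y [-26.6  31.5]
grip 64 -47.6 -74.8
[ 1.1  1.2 -0.1]<stdin>:7: RuntimeWarning: Mean of empty slice.
  ret = ret.dtype.type(ret / rcount)
```

View pics/p5.png

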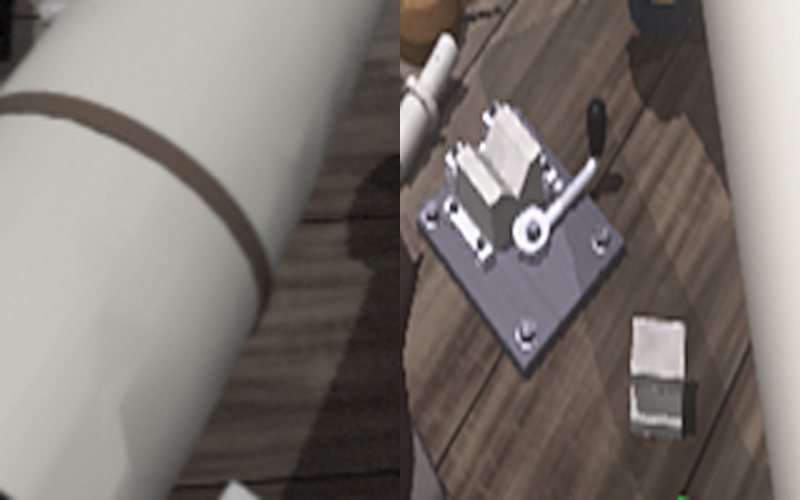

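The view shows the block vee-up and level in the nest, against the posts, at scene crop (500,180). The lever points to nest −y with its grip at (597,125), and the small block is untouched.

```bash
python3 -c "
from station import manip
print(manip.hand_in())"
```

```text
the job is handed in; nothing more can be done
None
```

The larger V-block sits level in the nest, vee up and groove from cam to stop posts, and the cam lever is swung shut against its stop; the small block and bar were not touched, and I handed the job in at about 34 s (no verdict was returned).

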